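# Slide a pedal tray along the pedalboard rails into its locating notches

## Task

On the pedalboard, use a fingertip to push the aluminium tray that carries the six-knob effect pedal gently along the rails towards the middle, until you feel it drop into its locating notches and it lies flat on the rails; then take your hand away. Only push it, do not lift or carry it, and leave the one-knob pedal parked on the other end of the rails, and the can, thumb piano and interface box around, where they are.

Things in the scene. Friction and masses are not known exactly. Their poses are not given: they have to be found in the camera images.
- board: Pedalboard, fixed: two flat aluminium rails 420 mm long along its own y axis, tops 50 mm above the table, each 25.5 mm wide, open gap of 72 mm between them (crossbars there no higher than 38 mm). Steel fences along the outsides (131 mm over both, tops at 60 mm) let things on the rails slide only along y; rail ends are open. Origin: on the table under its centre; x across, z up.
- home (a point): Middle of the board at rail-top height: where the tray's origin is when home (give or take 2 mm along the rails). Each rail has two locating notches, 20 mm long, 8 mm deep: at board y = +44 mm in its inner half and y = -44 mm in its outer half; all four of the tray's feet drop together at this one place only.
- tray: Loose aluminium tray, 120 x 120 mm, upturned lips at its y ends, with a black six-knob pedal fixed in it (104 x 74 mm; knob tops 51 mm up). Origin: centre of the floor's underside, 56 mm above the table riding on the rails, 50 mm when home; axes nearly the board's. Starts 105 to 140 mm from home at either end of the rails. 0.35 to 0.7 kg: slides at a few newtons.
- lip_plus (a point): Middle of the outer face of the tray's lip at its +y end, 60 mm from the tray's origin along its y and 12 mm above its floor's underside. Lip: 116 mm wide, 4 mm thick, top 24 mm above the underside, a gap of 18 mm to the pedal. Push on this face if the tray starts on the board's +y side.
- lip_minus (a point): The same point on the lip at the tray's -y end; push here if the tray starts on the board's -y side. Feet under the tray: 6 mm high, 16 mm long, at y = +44 and -44 mm. Once they have dropped, the notch walls stop the tray within 4 mm and the push rises steeply; more than 40 N is a shove.
- pedal: Bystander: a second black pedal without a tray, 116 x 60 mm and 30 mm high, one large knob (38 mm across, top 46 mm above its underside) and a rubber tread; loose, standing on the rails 105 to 140 mm from the board's centre on the other side from the tray. Origin: centre of its underside.
- can: Bystander: plain tin can, 66 mm across, 115 mm high, loose on the table beyond the board. Origin: centre of its underside.
- thumb_piano: Bystander: round wooden thumb piano, 116 mm across, 48 mm high, loose on the table beyond the board. Origin: centre of its underside.
- interface: Bystander: audio interface box, 100 x 150 x 45 mm, loose on the table beyond the board. Origin: centre of its underside.
Things that resemble listed ones, but are neither listed nor needed, are in the scene too. Leave any red look-alike of the tray alone.

How it is judged:
By the outcome, as a careful person would: the job done as asked, in the order asked, and still so for the second after the job is handed in, with the robot touching nothing.
It also fails if it takes over 35 s, if anything falls off the work surface, if the arm or the gripper's body presses on something with over 40 N, if the wrist force passes 120 N, or if a joint passes its speed limit or range.

## Robot

A 6-joint arm with a two-finger parallel gripper is mounted at the origin on the work surface. World frame = base frame: x ahead of the robot, y to its left, z up, the work surface at z = 0. Lengths are in m, angles in rad, forces in N, time in s.
With the tool pointing down it reaches from about 0.375 to 0.975 m from the base axis. Payload 3.8 kg.
Tool frame: the origin (TCP) lies on the mounting face of the last link; the fingertips stand 173 mm ahead of it and the grasp point (between the pads) lies 155 mm ahead of it; z points along the fingers, y is the direction in which the jaws open and shut (so a half turn about z gives the same grasp; the last joint's range is limited). The gripper opens to 85 mm and grips with 20 to 120 N. Pads are 22 mm wide; open, the fingers measure 114 mm over their backs; the gripper's body (76 mm by 85 mm) begins 54 mm behind the grasp point. The pads swing forward as they close: fully open they stand 13 mm farther back than shut.
Start: joints at [-0.037, 0.264, 1.604, -0, 1.274, -0.037], TCP at [0.675, -0, 0.405] pointing down, gripper open.
Joint ranges: [-2.63, 2.63], [-0.94, 2.18], [0.31, 2.57], [-1.31, 4.45], [0, 2.66], [-2.55, 2.55]. Speed limits (rad/s): [2.57, 2.57, 3.14, 3.14, 3.14, 3.14].

## Interface

Orientations are given as a rotation vector (axis times angle).
In Python, from workcell import bot gives the robot as it stands.
- The arm moves only by the shell command python3 -m jog 'ROWS' [FORCE]. ROWS is JSON, a list that holds one entry, the list of rows, each a list of 7 numbers: the closure, from 0 (fully open) to 1 (shut), then the shift along the tool's x, y, z in cm, then the turn, a rotation vector about the tool's x, y, z in rad. A call has 1 to 12 rows; each row is the pose to reach, as a shift and turn from the pose commanded when the call began, along the tool's axes at that moment; what a row does not reach only later rows make up. A row lasts 1/8 s, in which the tool goes at most 62.5 mm and 10.7 degrees, less where a joint would pass 70% of its speed; a pose out of reach is approached as far as the arm can. A call with a gripper value outside its range is refused whole. The fingers move at their own pace and stop on an object; FORCE is the grip in N (left out, the last holds). Time passes only in rows, so rows that repeat a pose let the fingers close. It gives the time, the measured TCP pose, the force and the opening at its end, in the units of the state.
- bot.read_state(): the state, without advancing time (a new reading comes with each control period).
- bot.read_camera(name): name is "scene" or "side" or "wrist"; returns the picture (384x512x3 uint8, red, green, blue); there is no depth.
- bot.camera_model(name): a dict with "intrinsics" (3x3 intrinsics, pixels), "rvec" (rotation vector, rad) and "tvec" (3), from world to camera coordinates, as OpenCV has them. Camera axes: x right, y down, z forward; pixel columns grow to the right and rows downward; lengths in m; the calibration is good to about 2 mm. The wrist camera is an equidistant fisheye: a pixel r from the principal point sees the ray r / f radians off the axis. A picture is of the moment at which its call begins: read the wrist's pose just before it. camera_model takes no time and is no camera call; for the wrist camera it gives the pose at the moment of the call.
- bot.finish_job(): hands the job in, once; it reports no verdict.
The state is a dict: "time": time; "q": joint angles; "joint_vel": joint speeds; "joint_torque": joint torques, N m; "tool_pos": TCP position; "tcp_rot": TCP orientation; "wrist_force": force on the tool from outside, world axes, zero at the start; "torque": the same for the moment, N m; "width": opening from 0.0 (shut) to 1.0 (fully open).
Only numpy, scipy, OpenCV 4.12 (cv2) and the standard library are available. Lean on these libraries where they do the work, as an engineer would, in place of code of your own. Each camera call takes 0.05 s, during which the arm holds its last target.

## Working session

There is one attempt and no reset: what is moved stays moved. The work goes in short steps, Python scripts to look and compute and a shell command to move; the robot and the scene stay as the last step left them, time stands still between calls to the robot, and variables do not carry over. Pictures are saved under pics/ and viewed, and the job is handed in when it is done.

```bash
ls; mkdir -p pics; python3 - <<'E'
from workcell import bot
import cv2
for n in ["scene","side","wrist"]:
    im=bot.read_camera(n); cv2.imwrite(f"pics/{n}0.png",im[:,:,::-1])
    m=bot.camera_model(n); print(n,m)
s=bot.read_state(); print(s)
E
```

```text
pics
scene {'intrinsics': array([[458.65634071,   0.        , 260.50905349],
       [  0.        , 458.65634071, 192.48836256],
       [  0.        ,   0.        ,   1.        ]]), 'rvec': array([ 1.69867988,  2.14264351, -0.60970348]), 'tvec': array([ 0.1403061 , -0.37162378,  1.57577115])}
side {'intrinsics': array([[448.32925822,   0.        , 250.38177318],
       [  0.        , 448.32925822, 194.91470053],
       [  0.        ,   0.        ,   1.        ]]), 'rvec': array([ 0.50810927, -2.72379789,  1.17806462]), 'tvec': array([0.48218898, 0.20413981, 0.91478505])}
wrist {'intrinsics': array([[297.31863964,   0.        , 256.34940363],
       [  0.        , 297.31863964, 194.69344131],
       [  0.        ,   0.        ,   1.        ]]), 'rvec': array([-2.83160775e+00,  4.79945014e-04,  4.20448605e-03]), 'tvec': array([-0.67330352, -0.038622  ,  0.38116341])}
{'time': 0.15, 'q': array([-3.69167190e-02,  2.64587615e-01,  1.60507351e+00, -1.32420647e-05,
        1.27366653e+00, -3.68813725e-02]), 'joint_vel': array([ 0.00024469, -0.00311831, -0.00488866, -0.00088644, -0.00021799,
       -0.00238067]), 'joint_torque': array([-4.44535381e-04, -5.15905774e+01, -3.67958951e+01, -2.06692371e-04,
        8.09489022e-03,  2.50629785e-05]), 'tool_pos': array([ 6.74739779e-01, -5.73220267e-06,  4.03635550e-01]), 'tcp_rot': array([-2.22058318e+00, -2.22051333e+00,  1.86851606e-03]), 'wrist_force': array([ 0.65013406, -0.38648579,  0.35262481]), 'torque': array([-0.01161722, -0.02399175, -0.06530645]), 'width': 1.0034081337291918}
```

View pics/scene0.png

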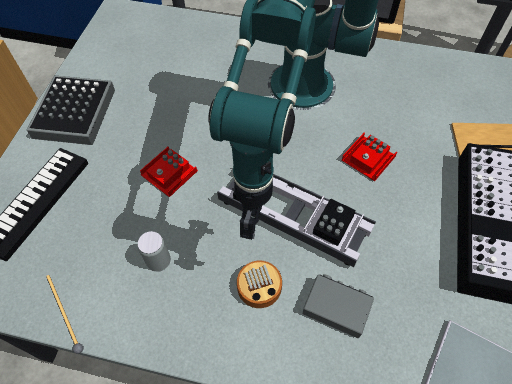

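View pics/side0.png

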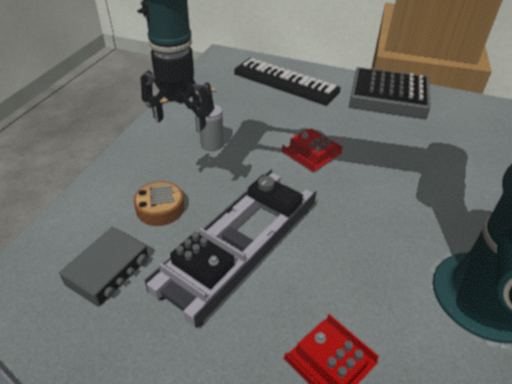

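View pics/wrist0.png

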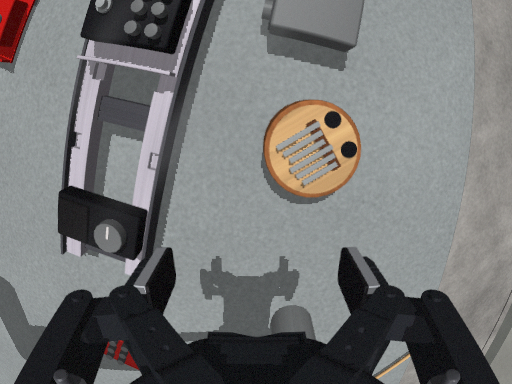

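The tray and its six-knob pedal sit at the board's world +y end: scene (335,222), side (200,258). The one-knob pedal is at the other end. The thumb piano, interface and can are on the far (+x) side of the board. I'll zoom in on both views to pick points.

```bash
python3 - <<'E'
import cv2
a=cv2.imread("pics/scene0.png")[165:275,205:385]; cv2.imwrite("pics/scene0z.png",cv2.resize(a,None,fx=4.4,fy=4.4,interpolation=cv2.INTER_CUBIC))
a=cv2.imread("pics/side0.png")[165:330,140:325]; cv2.imwrite("pics/side0z.png",cv2.resize(a,None,fx=3.6,fy=3.6,interpolation=cv2.INTER_CUBIC))
E
```

```text
(no output)
```

View pics/scene0z.png

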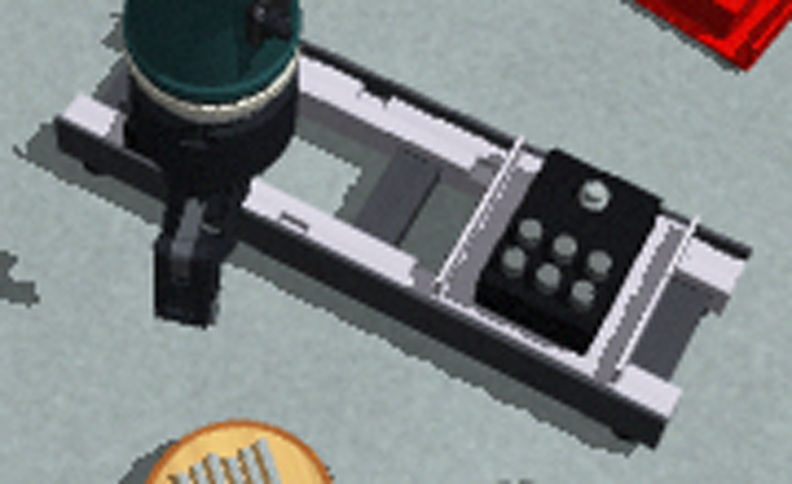

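View pics/side0z.png

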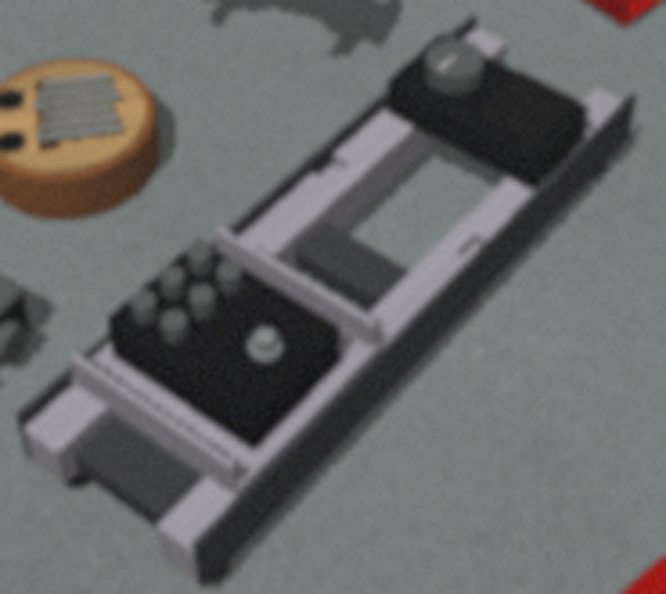

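```bash
cat > h.py <<'E'
import numpy as np, cv2
from workcell import bot
def ray(m,p):
    K,R,t=m['intrinsics'],cv2.Rodrigues(m['rvec'])[0],m['tvec']
    return -R.T@t, R.T@np.linalg.inv(K)@np.array([p[0],p[1],1.])
def plane(m,p,z):
    c,d=ray(m,p); return c+d*(z-c[2])/d[2]
E
python3 - <<'E'
from h import *
S=bot.camera_model("scene");D=bot.camera_model("side")
fs=lambda p:(205+p[0]/4.4-.4,165+p[1]/4.4-.4)
fd=lambda p:(140+p[0]/3.6-.4,165+p[1]/3.6-.4)
P=lambda n,m,p,z:print(n,(plane(m,p,z)*1000).round(1))
for n,p in dict(outA=(697,220),outB=(617,368),inA=(520,140),inB=(438,292)).items(): P('S '+n,S,fs(p),.08)
for n,p in dict(outB=(78,358),outA=(242,465),inB=(220,230),inA=(380,330)).items(): P('D '+n,D,fd(p),.08)
for n,p in dict(pA=(748,250),pB=(665,418),mB=(57,118)).items(): P('S '+n,S,fs(p),.06)
for n,p in dict(pB=(20,415),pA=(203,545),mB=(472,20),mA=(634,97)).items(): P('D '+n,D,fd(p),.06)
E
```

```text
S outA [510.6 254.8  80. ]
S outB [618.6 221.   80. ]
S inA [479.1 142.1  80. ]
S inB [593.8 111.7  80. ]
D outB [615.3 223.2  80. ]
D outA [505.6 252.7  80. ]
D inB [584.6 112.   80. ]
D inA [472.3 146.6  80. ]
S pA [512.4 289.8  60. ]
S pB [633.9 254.2  60. ]
S mB [ 517.2 -145.6   60. ]
D pB [635.3 255.   60. ]
D pA [510.6 290.4  60. ]
D mB [ 517.2 -141.6   60. ]
D mA [ 394.5 -107.4   60. ]
```

Board centre is about (514, 73.5) mm, and its long axis u is (0.283, 0.959). The measured corners give 415 × 129 mm, against 420 × 131 given. The tray's outer lip is at s≈+171..173 along u, so its origin is about 113 mm from home (given range 105–140). Next I'll go above a point behind the lip with the gripper shut and turned +0.287 about tool z. I'll stay high for now.

```bash
python3 -m jog '[[[1,5,-2,0,0,0,0.14],[1,10,-4,0,0,0,0.287],[1,15,-6,0,0,0,0.287],[1,20,-8,0,0,0,0.287],[1,25,-10,2,0,0,0.287],[1,26.5,-10.4,6,0,0,0.287],[1,26.5,-10.4,9,0,0,0.287],[1,26.5,-10.4,10,0,0,0.287],[1,26.5,-10.4,10,0,0,0.287],[1,26.5,-10.4,10,0,0,0.287]]]' 20
python3 - <<'E'
from h import *
for n in ["scene","side","wrist"]:
    im=bot.read_camera(n); cv2.imwrite(f"pics/{n}1.png",im[:,:,::-1])
E
```

```text
time: 1.4
tool_pos: [0.5719, 0.2649, 0.3064]
tcp_rot: [2.516, 1.88, 0.004]
wrist_force: [0.2, -0.2, -0.0]
width: 0.003
```

View pics/side1.png

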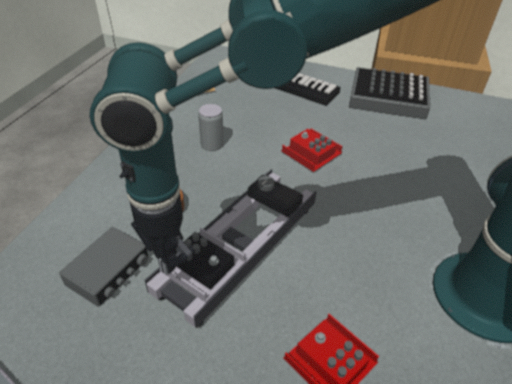

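View pics/wrist1.png

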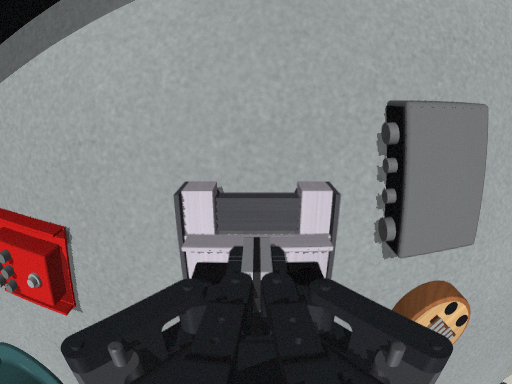

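Side view: the gripper hovers above the tray's near lip. Wrist view: the lip runs from (182,238) to (333,238), the rail ends are at row 183, and the shut fingertips are centred at about (257,238). I'll turn the wrist pixels into positions as a check.

```bash
python3 - <<'E'
from h import *
W=bot.camera_model("wrist"); s=bot.read_state()
K=W['intrinsics'];R=cv2.Rodrigues(W['rvec'])[0];c=-R.T@W['tvec']
C0=np.array([514.3,73.5]);u=np.array([.283,.959]);v=np.array([.959,-.283])
def fp(p,z):
    d=np.array([(p[0]-K[0,2])/K[0,0],(p[1]-K[1,2])/K[1,1]]);r=np.hypot(*d)
    dc=np.array([*(d/r*np.sin(r)),np.cos(r)]);w=R.T@dc
    q=(c+w*(z-c[2])/w[2])*1000; return q.round(1),((q[:2]-C0)@u).round(1),((q[:2]-C0)@v).round(1)
for n,p,z in [('lipL',(182,236),.08),('lipR',(335,235),.08),('railL',(182,182),.05),('fenL',(176,190),.06),('fenR',(338,190),.06),('tip',(257,238),s['tool_pos'][2]-.173)]: print(n,fp(p,z))
t=s['tool_pos'][:2]*1000;print(s['tool_pos'],(t-C0)@u,(t-C0)@v, cv2.Rodrigues(s['tcp_rot'])[0].round(3))
E
python3 -c "
import cv2
a=cv2.imread('pics/wrist1.png')[160:300,160:360];cv2.imwrite('pics/w1z.png',cv2.resize(a,None,fx=4,fy=4,interpolation=2))"
```

```text
lipL (array([514. , 265.6,  80. ]), np.float64(184.2), np.float64(-54.7))
lipR (array([623.4, 233.9,  80. ]), np.float64(184.7), np.float64(59.3))
railL (array([519.3, 298.9,  50. ]), np.float64(217.6), np.float64(-59.0))
fenL (array([515.7, 296.1,  60. ]), np.float64(213.9), np.float64(-61.7))
fenR (array([636.4, 260.3,  60. ]), np.float64(213.7), np.float64(64.2))
tip (array([574.4, 273.9, 133.4]), np.float64(209.2), np.float64(1.0))
[0.57170994 0.26489627 0.30636602] 199.79603340894553 0.8909893737633539 [[ 0.284  0.959  0.003]
 [ 0.959 -0.284  0.001]
 [ 0.002  0.002 -1.   ]]
```

View pics/w1z.png

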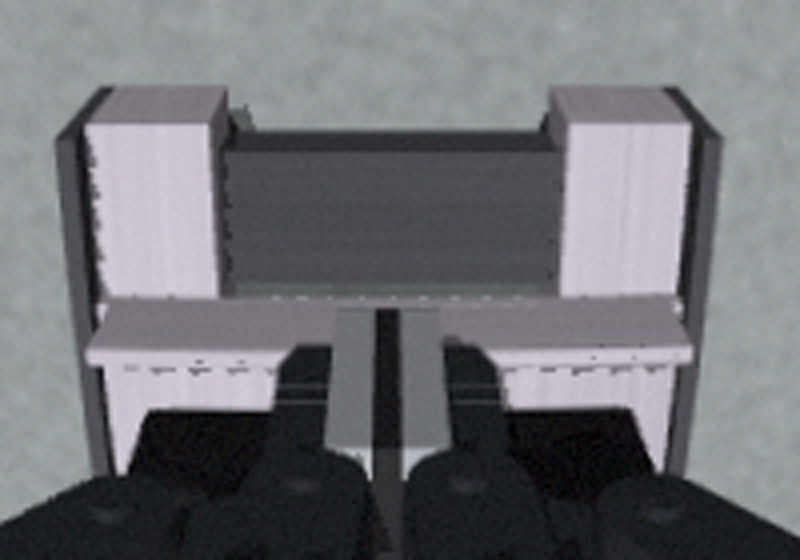

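View pics/scene1.png

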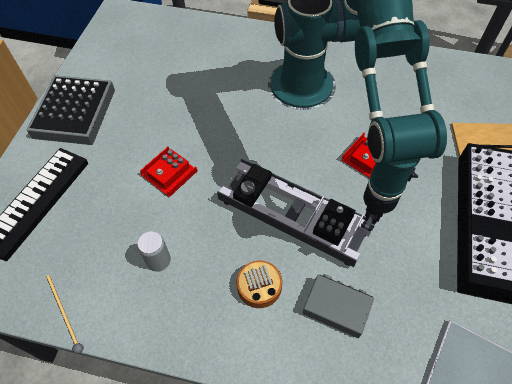

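The shut fingertips are at s≈200, 15 mm clear of the lip face, and centred across the board to about 1 mm. Next I'll lower them to about z=62 mm.

```bash
python3 -m jog '[[[1,0,0,4,0,0,0],[1,0,0,6,0,0,0],[1,0,0,7.1,0,0,0],[1,0,0,7.1,0,0,0],[1,0,0,7.1,0,0,0]]]'; python3 -m jog '[[[1,-0.6,0,0,0,0,0],[1,-0.9,0,0,0,0,0],[1,-1.2,0,0,0,0,0],[1,-1.2,0,0,0,0,0]]]'
python3 - <<'E'
from h import *
for n in ["scene","side","wrist"]:
    im=bot.read_camera(n); cv2.imwrite(f"pics/{n}2.png",im[:,:,::-1])
a=cv2.imread('pics/wrist2.png')[160:300,160:360];cv2.imwrite('pics/w2z.png',cv2.resize(a,None,fx=4,fy=4,interpolation=2))
a=cv2.imread("pics/side2.png")[165:330,140:325]; cv2.imwrite("pics/side2z.png",cv2.resize(a,None,fx=3.6,fy=3.6,interpolation=cv2.INTER_CUBIC))
E
```

```text
time: 2.17
tool_pos: [0.5716, 0.2653, 0.2348]
tcp_rot: [2.516, 1.881, 0.003]
wrist_force: [0.6, 0.0, -0.1]
width: 0.002
time: 2.68
tool_pos: [0.5675, 0.2532, 0.2338]
tcp_rot: [2.517, 1.88, 0.0]
wrist_force: [-0.0, 0.5, 0.1]
width: -0.001
```

View pics/w2z.png

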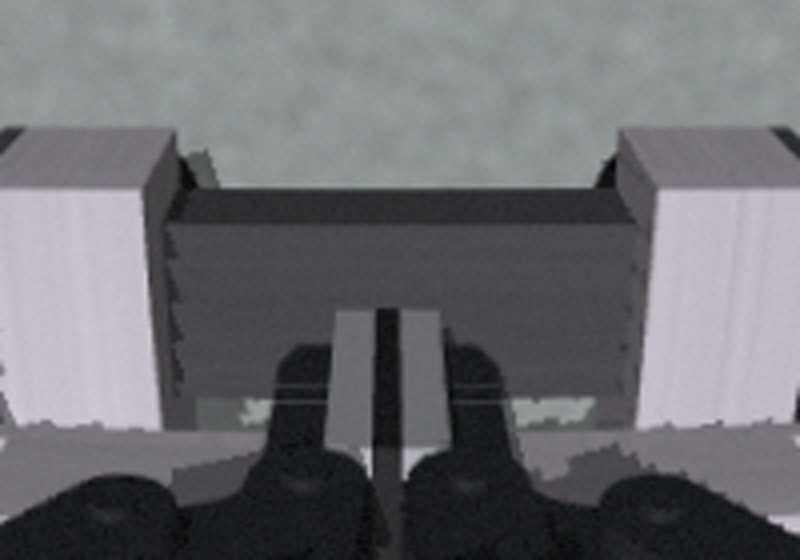

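View pics/side2z.png

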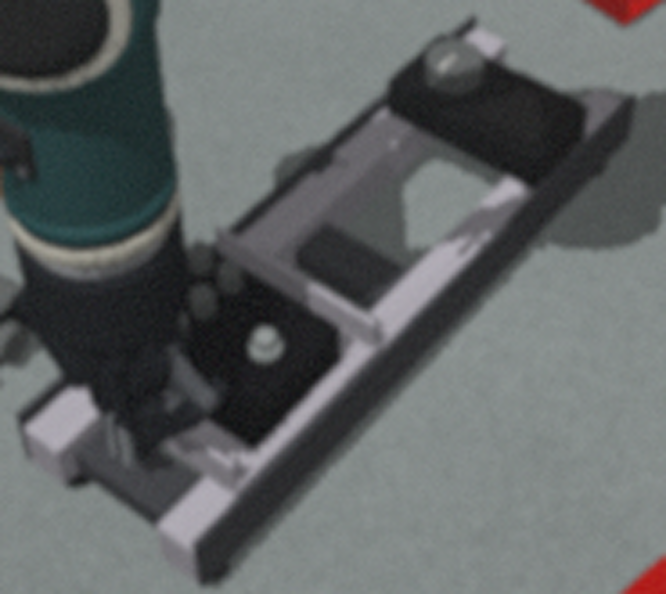

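The fingertip is outside the lip and inside the rail gap, not touching yet (force about 0). Now I'll push along tool −x at about 40 mm/s.

```bash
python3 -m jog '[[[1,-0.2,0,0,0,0,0],[1,-0.4,0,0,0,0,0],[1,-0.7,0,0,0,0,0],[1,-1.1,0,0,0,0,0],[1,-1.6,0,0,0,0,0],[1,-2.1,0,0,0,0,0],[1,-2.6,0,0,0,0,0],[1,-3.1,0,0,0,0,0],[1,-3.6,0,0,0,0,0],[1,-4.1,0,0,0,0,0],[1,-4.6,0,0,0,0,0],[1,-5,0,0,0,0,0]]]'
```

```text
time: 4.32
tool_pos: [0.5533, 0.2052, 0.2337]
tcp_rot: [-2.516, -1.881, 0.0]
wrist_force: [1.0, 1.7, -1.0]
width: 0.002
```

```bash
python3 -m jog '[[[1,-0.4,0,0,0,0,0],[1,-0.8,0,0,0,0,0],[1,-1.2,0,0,0,0,0],[1,-1.6,0,0,0,0,0],[1,-2,0,0,0,0,0],[1,-2.4,0,0,0,0,0],[1,-2.8,0,0,0,0,0],[1,-3.2,0,0,0,0,0],[1,-3.5,0,0,0,0,0],[1,-3.8,0,0,0,0,0],[1,-4,0,0,0,0,0],[1,-4,0,0,0,0,0]]]'
python3 - <<'E'
from h import *
for n in ["scene","side","wrist"]:
    im=bot.read_camera(n); cv2.imwrite(f"pics/{n}3.png",im[:,:,::-1])
a=cv2.imread("pics/scene3.png")[145:275,205:385]; cv2.imwrite("pics/scene3z.png",cv2.resize(a,None,fx=4.4,fy=4.4,interpolation=cv2.INTER_CUBIC))
a=cv2.imread("pics/side3.png")[165:330,140:325]; cv2.imwrite("pics/side3z.png",cv2.resize(a,None,fx=3.6,fy=3.6,interpolation=cv2.INTER_CUBIC))
t=bot.read_state()['tool_pos'][:2]*1000-np.array([514.3,73.5]);print(t@np.array([.283,.959]),t@np.array([.959,-.283]))
E
```

```text
time: 5.82
tool_pos: [0.542, 0.1669, 0.2337]
tcp_rot: [2.516, 1.881, -0.001]
wrist_force: [-0.9, -0.6, 0.1]
width: 0.001
97.56830758317957 0.22435889983039548
```

View pics/side3z.png

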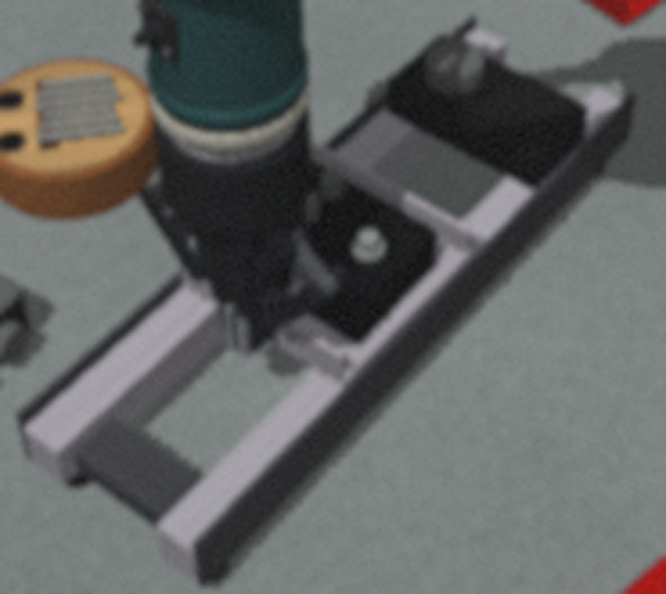

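View pics/scene3z.png

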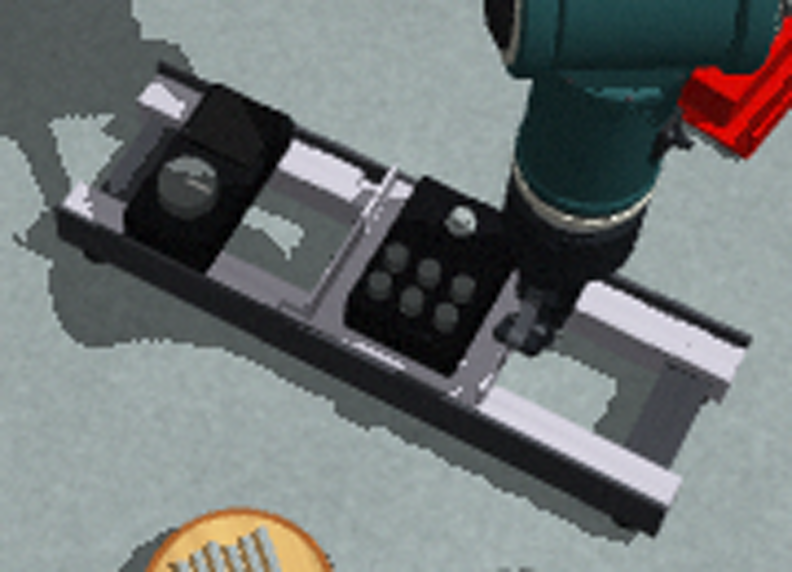

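View pics/wrist3.png

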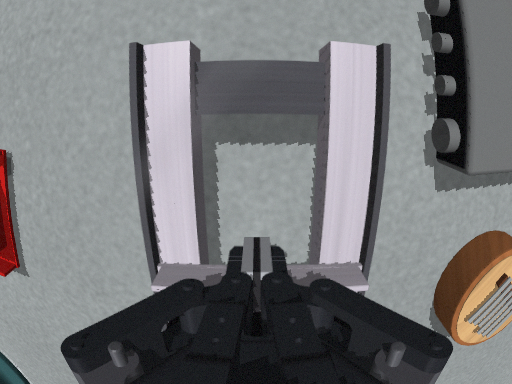

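The tray slid squarely along, the one-knob pedal is clear, and the force stayed at 2 N or less. Now I'll measure the remaining distance from the far lip top: scene zoom (393,170)/(308,315), side zoom (482,240).

```bash
python3 - <<'E'
from h import *
S=bot.camera_model("scene");D=bot.camera_model("side")
C0=np.array([514.3,73.5]);u=np.array([.283,.959]);v=np.array([.959,-.283])
for m,p in [(S,(205+393/4.4,145+170/4.4)),(S,(205+308/4.4,145+315/4.4)),(D,(140+482/3.6,165+240/3.6)),(S,(205+480/4.4,145+400/4.4)),(D,(140+348/3.6,165+368/3.6))]:
    q=plane(m,p,.08)[:2]*1000-C0; print((q@u).round(1),(q@v).round(1))
E
```

```text
-30.4 -51.7
-27.0 65.6
-29.3 -68.3
87.8 65.6
89.3 -64.5
```

About 29–30 mm are left. I'll go 20 mm slowly, then take small steps and check force.

```bash
python3 -m jog '[[[1,-0.2,0,0,0,0,0],[1,-0.4,0,0,0,0,0],[1,-0.6,0,0,0,0,0],[1,-0.8,0,0,0,0,0],[1,-1,0,0,0,0,0],[1,-1.2,0,0,0,0,0],[1,-1.4,0,0,0,0,0],[1,-1.6,0,0,0,0,0],[1,-1.8,0,0,0,0,0],[1,-2,0,0,0,0,0]]]'
python3 -m jog '[[[1,-0.1,0,0,0,0,0],[1,-0.2,0,0,0,0,0],[1,-0.3,0,0,0,0,0],[1,-0.4,0,0,0,0,0]]]'
python3 -m jog '[[[1,-0.1,0,0,0,0,0],[1,-0.2,0,0,0,0,0]]]'
python3 - <<'E'
from h import *
for n in ["scene","side","wrist"]:
    im=bot.read_camera(n); cv2.imwrite(f"pics/{n}4.png",im[:,:,::-1])
a=cv2.imread("pics/scene4.png")[145:275,205:385]; cv2.imwrite("pics/scene4z.png",cv2.resize(a,None,fx=4.4,fy=4.4,interpolation=cv2.INTER_CUBIC))
a=cv2.imread("pics/side4.png")[165:330,140:325]; cv2.imwrite("pics/side4z.png",cv2.resize(a,None,fx=3.6,fy=3.6,interpolation=cv2.INTER_CUBIC))
t=bot.read_state()['tool_pos'][:2]*1000-np.array([514.3,73.5]);print(t@np.array([.283,.959]),t@np.array([.959,-.283]))
E
```

```text
time: 7.22
tool_pos: [0.5365, 0.1479, 0.2338]
tcp_rot: [2.516, 1.881, 0.0]
wrist_force: [0.2, 2.7, 0.5]
width: 0.0
time: 7.72
tool_pos: [0.5353, 0.1441, 0.2337]
tcp_rot: [-2.516, -1.881, -0.0]
wrist_force: [0.8, 2.9, 1.2]
width: 0.001
time: 7.98
tool_pos: [0.5346, 0.1421, 0.2335]
tcp_rot: [-2.516, -1.881, 0.001]
wrist_force: [0.5, 2.0, -0.6]
width: -0.001
71.47829420908994 0.046646544405366544
```

View pics/side4z.png

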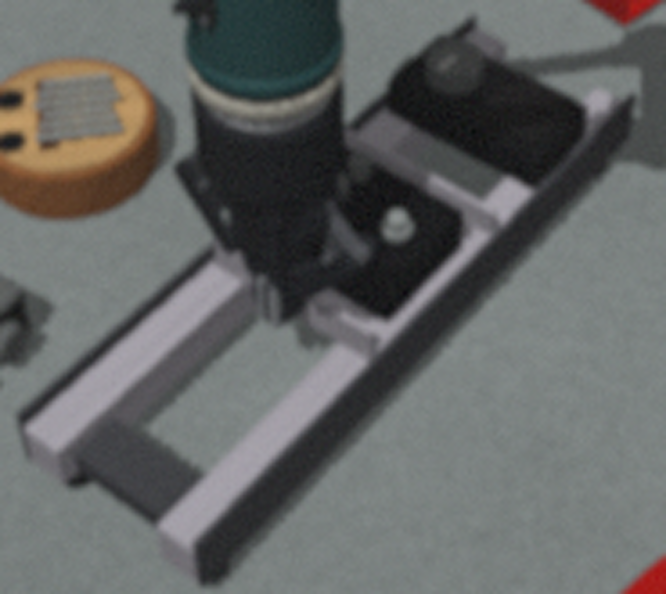

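View pics/scene4z.png

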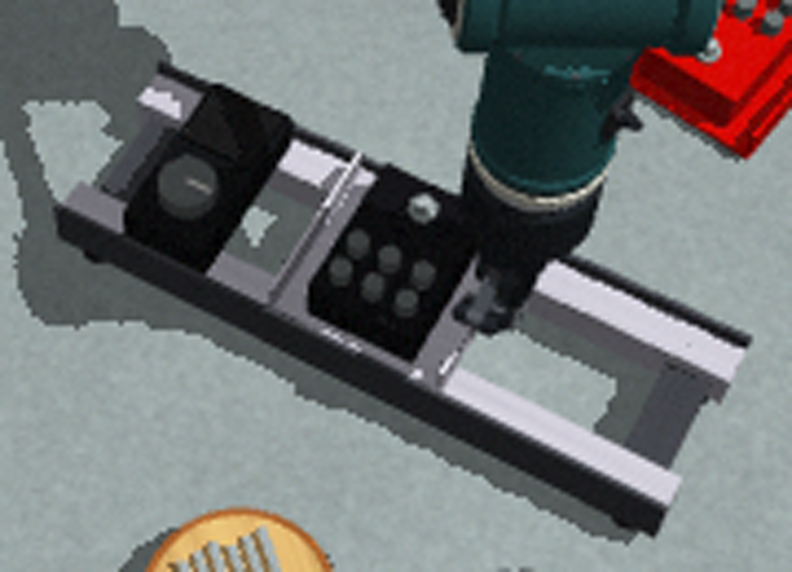

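The push is still only about 2–3 N, so the tray is riding, not dropped. I'll go on in millimetre steps.

```bash
python3 -m jog '[[[1,-0.1,0,0,0,0,0],[1,-0.2,0,0,0,0,0]]]'
python3 -m jog '[[[1,-0.1,0,0,0,0,0]]]'
python3 -m jog '[[[1,-0.1,0,0,0,0,0]]]'
```

```text
time: 8.38
tool_pos: [0.5341, 0.1402, 0.2335]
tcp_rot: [-2.516, -1.881, 0.001]
wrist_force: [0.7, 1.2, -1.6]
width: 0.002
time: 8.5
tool_pos: [0.5338, 0.1393, 0.2335]
tcp_rot: [-2.516, -1.881, 0.0]
wrist_force: [2.0, 2.8, -2.2]
width: -0.003
time: 8.62
tool_pos: [0.5338, 0.1389, 0.2338]
tcp_rot: [-2.516, -1.88, -0.003]
wrist_force: [1.8, 7.8, -1.7]
width: 0.0
```

The push jumped to 8 N and the fingertip lagged its command, which suggests notch walls. I'll look.

```bash
python3 - <<'E'
from h import *
for n in ["side","wrist"]:
    im=bot.read_camera(n); cv2.imwrite(f"pics/{n}5.png",im[:,:,::-1])
a=cv2.imread('pics/wrist5.png')[200:340,120:400];cv2.imwrite('pics/w5z.png',cv2.resize(a,None,fx=2.8,fy=2.8,interpolation=2))
a=cv2.imread("pics/side5.png")[165:330,140:325]; cv2.imwrite("pics/side5z.png",cv2.resize(a,None,fx=3.6,fy=3.6,interpolation=cv2.INTER_CUBIC))
s=bot.read_state();print(s['wrist_force'])
E
```

```text
[ 1.48674821  4.44794039 -1.36323779]
```

View pics/side5z.png

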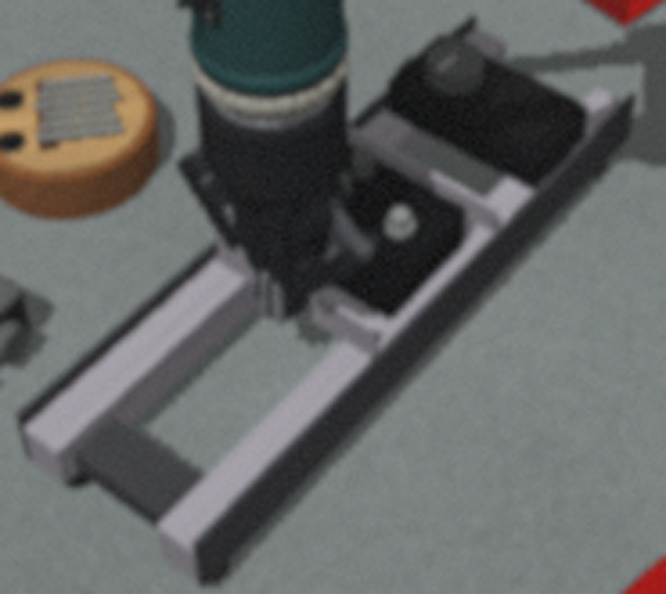

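View pics/w5z.png

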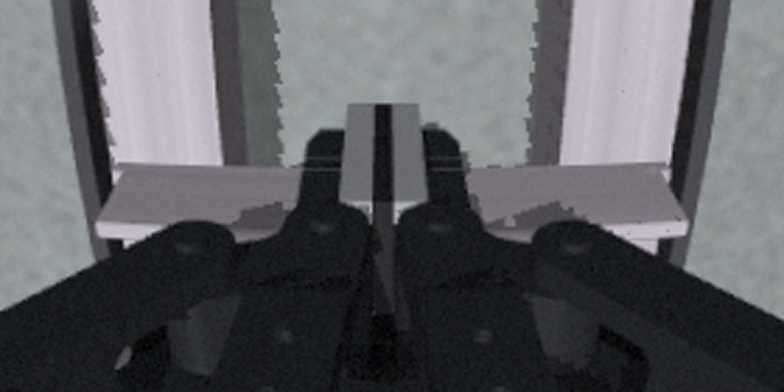

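```bash
python3 - <<'E'
import cv2,numpy as np
f=lambda n:cv2.resize(cv2.imread(f'pics/wrist{n}.png')[200:300,120:400],None,fx=2.8,fy=2.8,interpolation=2)
cv2.imwrite('pics/wcmp.png',np.vstack([f(4),f(5)]))
E
```

```text
(no output)
```

View pics/wcmp.png

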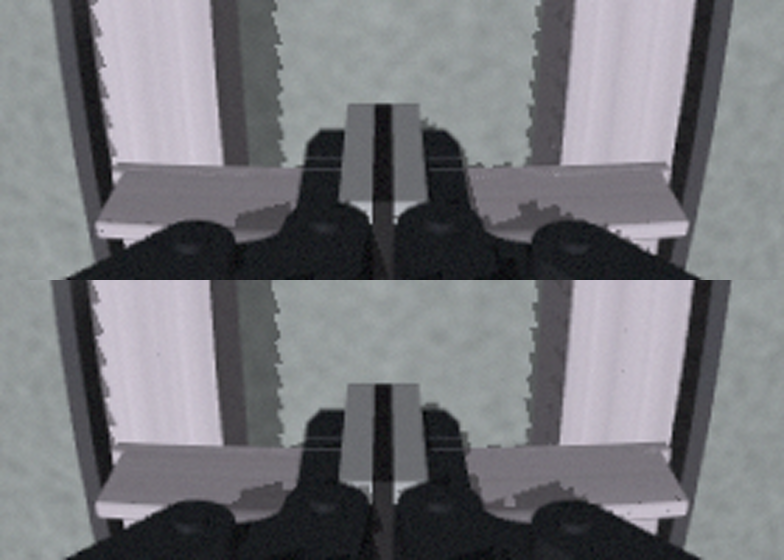

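The lip looks the same in both views, so it hasn't dropped yet and 8 N was just sliding friction. I'll continue, one row at a time.

```bash
python3 -m jog '[[[1,-0.1,0,0,0,0,0]]]'
python3 -m jog '[[[1,-0.1,0,0,0,0,0]]]'
```

```text
time: 8.85
tool_pos: [0.5337, 0.1386, 0.234]
tcp_rot: [-2.516, -1.879, -0.005]
wrist_force: [1.0, 9.7, -1.5]
width: -0.003
time: 8.98
tool_pos: [0.5336, 0.1382, 0.2343]
tcp_rot: [-2.516, -1.877, -0.007]
wrist_force: [0.3, 12.5, -1.7]
width: -0.004
```

The tray is now blocked: 12.5 N and about 0.4 mm per step. Perhaps it dropped before picture 4, so I'll compare with picture 3, when it was certainly riding.

```bash
python3 - <<'E'
from h import *
for n in ["scene","side","wrist"]:
    im=bot.read_camera(n); cv2.imwrite(f"pics/{n}6.png",im[:,:,::-1])
f=lambda n:cv2.resize(cv2.imread(f'pics/wrist{n}.png')[200:300,120:400],None,fx=2.8,fy=2.8,interpolation=2)
cv2.imwrite('pics/wcmp2.png',np.vstack([f(3),f(6)]))
g=lambda n:cv2.resize(cv2.imread(f'pics/side{n}.png')[195:275,210:290],None,fx=4.8,fy=4.8,interpolation=2)
cv2.imwrite('pics/scmp2.png',np.hstack([g(4),g(6)]))
print(bot.read_state()['wrist_force'])
E
```

```text
[ 1.38061799 10.47446418 -0.22530388]
```

View pics/wcmp2.png

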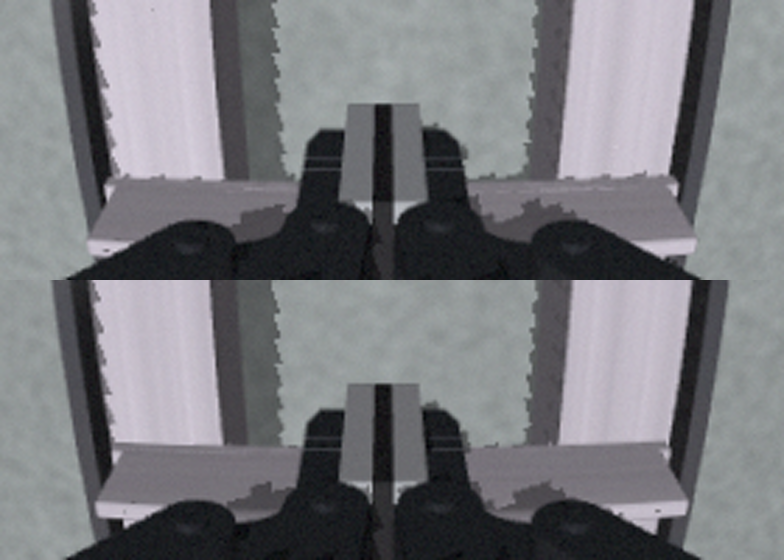

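View pics/scmp2.png

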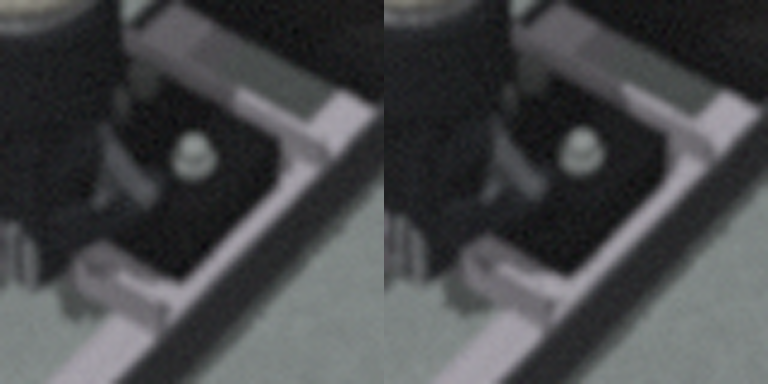

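Compared with picture 3, the lip is lower and narrower in the wrist view (top edge 591 px against 607) and its foot line meets the rail farther out. So it had dropped by picture 4 and is now against the notch walls. I'll back off along +x, then raise the tool and verify.

```bash
python3 -m jog '[[[1,0.3,0,0,0,0,0],[1,0.8,0,0,0,0,0],[1,1.8,0,0,0,0,0],[1,3,0,0,0,0,0],[1,3,0,-3,0,0,0],[1,4,0,-8,0,0,0],[1,6,0,-13,0,0,0],[1,10,0,-16,0,0,0],[1,14,0,-16,0,0,0],[1,17,0,-16,0,0,0],[1,17,0,-16,0,0,0],[1,17,0,-16,0,0,0]]]'
python3 - <<'E'
from h import *
for n in ["scene","side","wrist"]:
    im=bot.read_camera(n); cv2.imwrite(f"pics/{n}7.png",im[:,:,::-1])
a=cv2.imread("pics/scene7.png")[145:275,205:385]; cv2.imwrite("pics/scene7z.png",cv2.resize(a,None,fx=4.4,fy=4.4,interpolation=cv2.INTER_CUBIC))
a=cv2.imread("pics/side7.png")[165:330,140:325]; cv2.imwrite("pics/side7z.png",cv2.resize(a,None,fx=3.6,fy=3.6,interpolation=cv2.INTER_CUBIC))
E
```

```text
time: 10.62
tool_pos: [0.581, 0.2996, 0.3932]
tcp_rot: [2.516, 1.881, -0.002]
wrist_force: [-0.4, -0.1, 0.2]
width: -0.001
```

View pics/side7z.png

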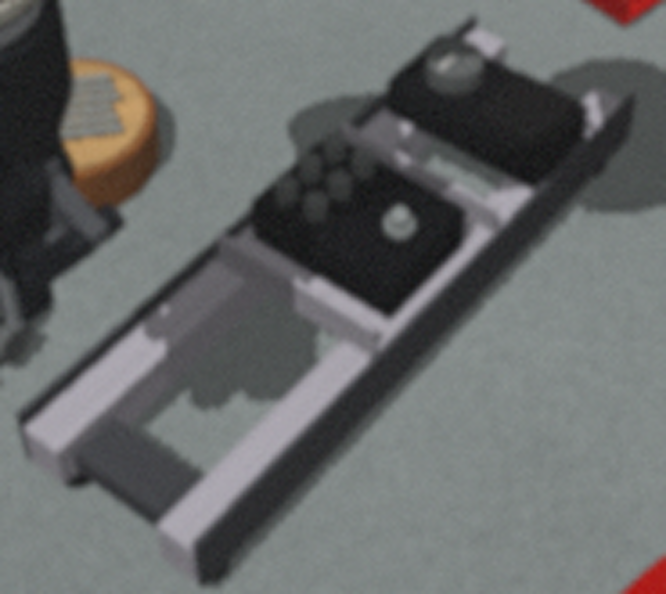

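View pics/scene7z.png

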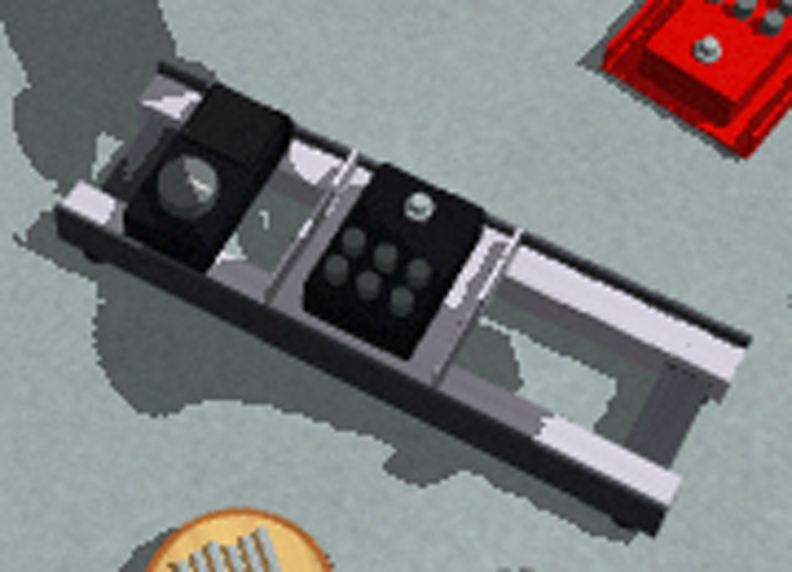

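View pics/wrist7.png

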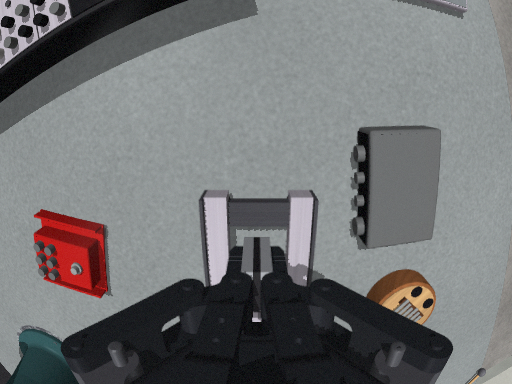

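The arm is clear. The tray sits between the fences with no visible notches, and the one-knob pedal hasn't moved. I'll check the height drop by triangulating the pale knob in the before and after views.

```bash
python3 - <<'E'
from h import *
S=bot.camera_model("scene");D=bot.camera_model("side")
PM=lambda m:m['intrinsics']@np.c_[cv2.Rodrigues(m['rvec'])[0],m['tvec']]
C0=np.array([514.3,73.5]);u=np.array([.283,.959]);v=np.array([.959,-.283])
def cen(f,x,y,r=7):
    a=cv2.cvtColor(cv2.imread(f),6).astype(float);x,y=int(round(x)),int(round(y))
    w=np.clip(a[y-r:y+r+1,x-r:x+r+1]-90,0,None);g=np.mgrid[y-r:y+r+1,x-r:x+r+1]
    return np.array([(w*g[1]).sum(),(w*g[0]).sum()])/w.sum()
def tri(n,a,b):
    X=cv2.triangulatePoints(PM(S),PM(D),np.float64(a).reshape(2,1),np.float64(b).reshape(2,1))[:,0];X=X[:3]/X[3]*1000
    e=[np.linalg.norm((PM(m)@np.r_[X/1000,1])[:2]/(PM(m)@np.r_[X/1000,1])[2]-p) for m,p in((S,a),(D,b))]
    print(n,X.round(1),'s',((X[:2]-C0)@u).round(1),'c',((X[:2]-C0)@v).round(1),'err',np.round(e,2))
fs=lambda p,o=145:np.array([205+p[0]/4.4-.4,o+p[1]/4.4-.4]); fd=lambda p:np.array([140+p[0]/3.6-.4,165+p[1]/3.6-.4])
tri('knob0',cen('pics/scene0.png',*fs((594,195),165),4),cen('pics/side0.png',*fd((265,343)),5))
tri('knob7',cen('pics/scene7.png',*fs((419,206)),4),cen('pics/side7.png',*fd((400,222)),5))
tri('outA0',fs((697,220),165),fd((242,465)))
tri('inA0',fs((520,140),165),fd((380,330)))
tri('outA7',fs((521,231)),fd((382,340)))
tri('inA7',fs((354,151)),fd((505,215)))
for z in(.074,.08):
  for m,p in((S,fs((521,231))),(S,fs((436,382))),(S,fs((354,151))),(S,fs((268,300))),(D,fd((220,240))),(D,fd((382,340))),(D,fd((345,128))),(D,fd((505,215)))):
    q=plane(m,p,z)[:2]*1000-C0;print(z,(q@u).round(1),(q@v).round(1))
im=[cv2.imread(f'pics/{c}{k}.png').astype(int) for c in('scene','side') for k in (0,7)]
a=cv2.imread('pics/side0.png')[165:330,140:325];b=cv2.imread('pics/side7.png')[165:330,140:325]
cv2.imwrite('pics/lastcmp.png',np.hstack([cv2.resize(x,None,fx=2.1,fy=2.1) for x in(a,b)]))
E
```

```text
knob0 [519.6 192.6 101.1] s 115.7 c -28.6 err [0.13 0.19]
knob7 [486.4  80.5  95.4] s -1.2 c -28.8 err [0.2  0.27]
outA0 [507.5 253.5  77.9] s 170.7 c -57.4 err [0.86 1.32]
inA0 [474.4 141.9  73.2] s 54.3 c -57.6 err [0.15 0.22]
outA7 [472.6 143.1  66.8] s 54.9 c -59.7 err [0.09 0.13]
inA7 [438.4  29.7  67.7] s -63.5 c -60.4 err [0.07 0.1 ]
0.074 56.3 -55.2
0.074 57.7 64.3
0.074 -61.6 -56.5
0.074 -56.1 65.0
0.074 58.8 55.3
0.074 59.2 -63.2
0.074 -58.3 56.5
0.074 -58.7 -63.5
0.08 57.3 -51.6
0.08 58.7 67.2
0.08 -60.0 -52.8
0.08 -54.5 67.9
0.08 62.6 51.3
0.08 63.0 -66.1
0.08 -53.5 52.6
0.08 -53.9 -66.3
```

View pics/scene7.png

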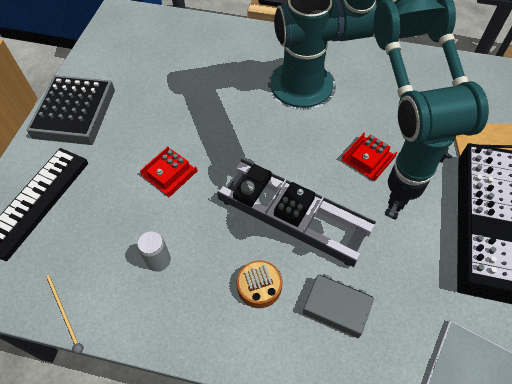

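The knob dropped 5.7 mm (6 expected) and the tray centre is within about 1 mm of home. Both lips are at the same height, so it lies flat, and the bystanders are where they were.

```bash
python3 -c "
from workcell import bot
print(bot.finish_job())"
```

```text
the job is handed in; nothing more can be done
None
```

The tray is home: I pushed it about 117 mm along the rails with the shut fingertips on its +y lip, and it dropped into its notches and lies flat. I then drew the hand back clear and handed the job in at about 11 s of the 35 s allowed.

- **Push force:** sliding took about 2–3 N. Force rose to about 12.5 N against the notch walls, where I stopped; the limit is 40 N.
- **Drop:** triangulating the pale knob before and after gave 5.7 mm, against 6 mm expected.
- **Position:** the tray's centre is within about 1 mm of home along the rails by the lip edges, or slightly over 1 mm by the knob. Both lips are level to about 1 mm.
- **Surroundings:** the one-knob pedal, can, thumb piano, interface box and red look-alikes show no movement in the last pictures. The wrist force was about zero after I withdrew.
- **What disagreed:** I did not feel the drop as it happened and first read the wall contact as sliding friction. Comparing pictures showed the tray had already dropped. My hand-picked lip corners triangulated 2–7 mm too low both before and after, so I relied on the knob for height.

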